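Slide the solder pot under its splash guard and set the guard angle

ROBOT

A 6-joint arm with a two-finger parallel gripper is mounted at the origin on the work surface. World frame = base frame: x ahead of the robot, y to its left, z up, the work surface at z = 0. Lengths are in m, angles in rad, forces in N, time in s.
With the tool pointing down it reaches from about 0.225 to 0.875 m from the base axis. Payload 3.4 kg.
Tool frame: the origin (TCP) lies on the mounting face of the last link; the fingertips stand 173 mm ahead of it and the grasp point (between the pads) lies 155 mm ahead of it; z points along the fingers, y is the line along which they close (so a half turn about z gives the same grasp; the last joint's range is limited). The gripper opens to 85 mm and grips with 20 to 120 N. Pads are 22 mm wide; open, the fingers measure 114 mm over their backs; the gripper's body (76 mm by 85 mm) begins 54 mm behind the grasp point. The pads swing forward as they close: fully open they stand 13 mm farther back than shut.
Start: joints at [-1.466, 0.276, 1.505, -0, 1.361, -0.121], TCP at [0.129, -0.56, 0.405] pointing down, gripper open.
Joint ranges: [-2.89, 2.89], [-0.75, 2.08], [0.22, 2.7], [-1.18, 4.32], [0.11, 2.71], [-2.7, 2.7]. Speed limits (rad/s): [2.57, 2.57, 3.14, 3.14, 3.14, 3.14].

INTERFACE

Orientations are given as a unit quaternion [w, x, y, z].
In Python, from rig import manip gives the robot as it stands.
- The arm moves only by the tool carry_out, never from a script. Its arguments are lists of equal length, an entry for each row: "linear": the shift along the world's x, y, z each as a share of 500 mm, from -1 to 1, a list of three; "angular": the turn, a rotation vector about the world's x, y, z each as a share of 0.08 rad, from -1 to 1, a list of three; "hand": the opening, from 0 (shut) to 1 (fully open). In form: {"linear": [[x, y, z], ...], "angular": [[rx, ry, rz], ...], "hand": [hand, ...]}. A call has 1 to 8 rows; each row shifts and turns the commanded pose from where the row before left it; what a row does not reach is not made up. A row lasts 1/12 s, in which the tool goes at most 41.7 mm and 7.16 degrees, less where a joint would pass 70% of its speed; a pose out of reach is approached as far as the arm can. A call with a number of a shift or a turn outside -1 to 1 is refused whole. A call with a gripper value outside its range is refused whole. The fingers move at their own pace and stop on an object; "force" is the grip in N (left out, the last holds). Time passes only in rows, so rows that do not move let the fingers close. It gives the time, the measured TCP pose, the force, the opening and the grip force at its end, in the units of the state.
- manip.get_state(): the state, without advancing time (a new reading comes with each control period).
- manip.get_image(name): name is "scene" or "top"; returns the picture (420x560x3 uint8, red, green, blue); there is no depth.
- manip.camera_params(name): a dict with "fx", "fy", "cx", "cy" (pixels), "view" (4x4, takes a point from world to camera coordinates). Camera axes: x right, y down, z forward; pixel columns grow to the right and rows downward; lengths in m; the calibration is good to about 2 mm. A picture is of the moment at which its call begins. camera_params takes no time and is no camera call.
- manip.sign_off(): hands the job in; it is judged then, once.
The state is a dict: "clock": time; "qpos": joint angles; "qd": joint speeds; "effort": joint torques, N m; "position": TCP position; "ee_rot": TCP orientation; "contact_force": force on the tool from outside, world axes, zero at the start; "moment": the same for the moment, N m; "width": finger opening in m; "gripper_force": force on a finger pad.
Only numpy, scipy, OpenCV 4.12 (cv2) and the standard library are available. Lean on these libraries where they do the work, as an engineer would, in place of code of your own. Each camera call takes 0.05 s, during which the arm holds its last target. There are 200 camera calls.

TASK

Park the cold solder pot on the bench station: slide it along the plate, round the brass cup and without lifting or tipping it, into the yellow ring beneath the open splash guard. Then fold the stiff blue guard down over it until it is parallel to the orange gauge arm. Leave the gauge, the cup, the flask, the multimeter and the circuit board where they are.

Things in the scene. Friction and masses are not known exactly. Their poses are not given: they have to be found in the camera images.
- station: Fixed grey bench station with a flat aluminium top plate 35 mm above the table. Origin at table level; the plate spans x -130..130 and y -220..180 mm of its frame. Blue parking patch at its -y end, yellow ring and guard at its +y end. Two dark hinge posts (14 x 24 mm, top 132 mm above the table) stand at x = -112 and 112, y = 155 mm. Its yaw varies.
- target_ring (a point): Centre of the painted yellow ring on the plate (inner radius 52 mm), at x 0, y 75, z 35 mm of the station's frame. Flat paint, no step.
- pot: Loose solder pot, solid dark cylinder with a red band and a bright flat top, 86 mm across (too wide to grip across), 58 mm high, 0.35 to 0.7 kg. Origin at the centre of its underside, resting on the plate. Starts on or near the blue patch.
- cup: Loose brass tip-cleaner cup, 44 mm across, 45 mm high, standing on the plate between the pot and the ring. Origin at the centre of its underside. Bystander.
- flask: Loose red drinking flask, 68 mm across, 230 mm high, standing on the table beyond the guard end (+y) of the station, in either of two places. Origin at the centre of its underside. Bystander.
- meter: Loose yellow and blue multimeter lying flat, 80 mm (x) by 150 mm (y), 36 mm high (its knob 41 mm), on the table beside the flask, in the other place. Origin at the centre of its underside. Bystander.
- board: Loose green circuit board with heat sink and capacitors, 150 mm (x) by 90 mm (y), 32 mm high, on the table at the -y end of the station. Origin at the centre of its underside. Bystander.
- hood (a joint): Angle (rad) of the blue guard: stiff flat panel 190 mm wide (station x), reaching 150 mm from its hinge, 4 mm thick, yellow 8 mm bead along the free edge. 0 = level, reaching over the plate to the station's -y; pi/2 = upright; more = leaning back to +y. Stiff hinge: it stays where it is left; about 5 N at the free edge moves it. Starts at 1.75 to 2.05.
- hood_edge (a point): Middle of the guard's free edge, mid thickness; its y axis lies along the guard, pointing from the free edge to the hinge.
- hood_hinge (a point): Middle of the guard's hinge line (which runs along the station's x), at x 0, y 155, z 120 mm of the station's frame.
- gauge (a joint): Angle in rad of the orange gauge arm, a bar 125 mm long, 12 x 6 mm, pivoted on the guard's hinge line outside the post, at x = 145 mm of the station, in front of a white dial. Measured as the guard's angle: the guard is right when both are equal. Preset to 0.45 to 1.0; not to be moved.
- gauge_tip (a point): Free end of the gauge arm; its y axis lies along the arm, pointing to the pivot.

How it is judged:
On the way, in this order (a step that is already met when the one before it is completed fails the run):
1. the pot stands inside the yellow ring, its centre within 10 mm of the ring's centre, while the guard is still open (over 75 degrees, 1.3 rad) (horizontal distance between pot and target_ring below 0.01 m and z of pot in the frame of station below 0.04 m and value of joint hood above 1.3 rad), for 0.2 s.
2. the guard is folded down parallel to the gauge arm, within 4 degrees (0.07 rad) (angle between the y axis of hood_edge and the y axis of gauge_tip, either way round below 0.07 rad), for 0.2 s.
At the end, for the whole second after the job is handed in: The pot rests on the plate with its centre within 10 mm of the centre of the yellow ring, and the guard stays still, parallel to the gauge arm within 4 degrees (0.07 rad) (horizontal distance between pot and target_ring below 0.01 m and z of pot in the frame of station below 0.04 m and angle between the y axis of hood_edge and the y axis of gauge_tip, either way round below 0.07 rad and linear speed of pot below 0.02 m/s and velocity of joint hood between -0.05 and 0.05 rad/s); the robot touches nothing.
It fails at once if the pot is lifted more than 8 mm off the plate (z of pot in the frame of station above 0.043 m).
It fails at once if the pot is tipped more than about 14 degrees (0.25 rad) (angle between pot's own z axis and vertical above 0.25 rad).
It fails at once if the pot comes off the plate (z of pot in the frame of station below 0.025 m).
It fails at once if the gauge arm's tip is moved more than 8 mm (distance of gauge_tip from where it was at the start of the episode above 0.008 m).
It fails at once if the cup, flask, multimeter or circuit board is moved more than 15 mm (distance of any of cup, flask, meter, board from where it was at the start of the episode above 0.015 m).
It also fails if it takes over 61 s, if anything falls off the work surface, if the arm or the gripper's body presses on something with over 40 N, if the wrist force passes 120 N, or if a joint passes its speed limit or range.

## Working session

There is one attempt and no reset: what is moved stays moved. The work goes in short steps, Python scripts to look and compute and a tool call to move; the robot and the scene stay as the last step left them, time stands still between calls to the robot, and variables do not carry over. Pictures are saved under pics/ and viewed, at most 10 in all, crops included, and the job is handed in when it is done.

Besides the shell and the picture viewer there is one more tool, called in YAML: its name, and indented under it one key for each argument. carry_out: Moves the arm, as the interface text tells. Its arguments: {"type":"object","properties":{"linear":{"type":"array"},"angular":{"type":"array"},"hand":{"type":"array"},"force":{"type":"number"}},"required":["linear","angular","hand"]}

```bash
mkdir -p pics
python3 - <<'E'
from rig import manip
import cv2, numpy as np
for n in ("scene","top"):
    im=manip.get_image(n); cv2.imwrite(f"pics/{n}0.png",im[:,:,::-1])
    p=manip.camera_params(n); print(n,p["fx"],p["fy"],p["cx"],p["cy"]); print(np.round(p["view"],4).tolist())
s=manip.get_state(); print({k:np.round(v,3).tolist() for k,v in s.items()})
E
```

```text
scene 410.3978326892427 410.3978326892427 280.3123544439042 213.67274505743018
[[-0.5198, 0.8543, -0.0037, 0.3169], [0.5344, 0.3218, -0.7815, -0.222], [-0.6664, -0.4083, -0.6238, 1.439], [0.0, 0.0, 0.0, 1.0]]
top 522.9553997712336 522.9553997712336 279.86572492911 209.97972586064526
[[0.0094, -0.9999, -0.0122, -0.0041], [-0.9983, -0.0087, -0.0574, 0.5996], [0.0573, 0.0127, -0.9983, 1.1924], [0.0, 0.0, 0.0, 1.0]]
{'clock': 0.1, 'qpos': [-1.466, 0.277, 1.506, -0.0, 1.361, -0.121], 'qd': [-0.001, -0.001, -0.003, 0.003, -0.001, 0.001], 'effort': [0.002, -41.77, -24.64, -0.0, 0.006, 0.0], 'position': [0.129, -0.56, 0.404], 'ee_rot': [-0.001, 0.994, 0.113, -0.0], 'contact_force': [0.662, 0.461, -0.077], 'moment': [-0.007, -0.016, 0.019], 'gripper_force': 0.0, 'width': 0.086}
```

View pics/scene0.png

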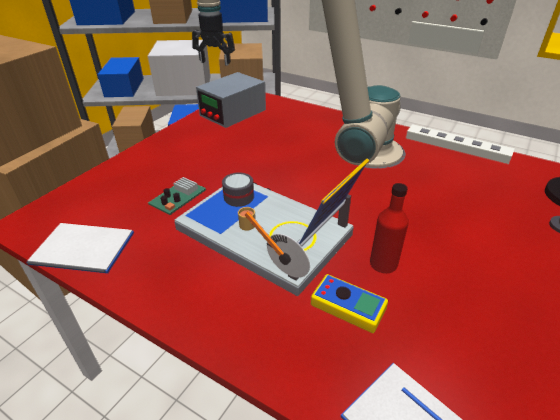

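View pics/top0.png

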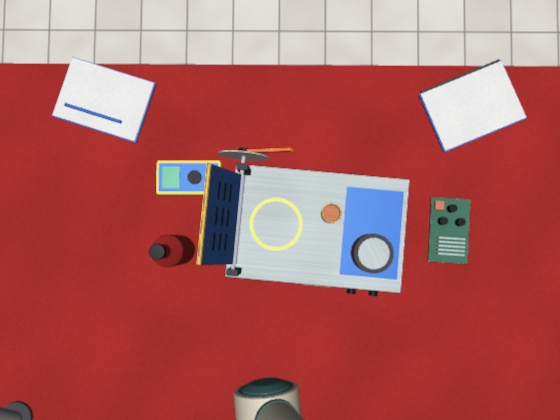

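The scene view shows the pot on the blue patch (237,188), the cup at (247,220), the gauge from pivot (285,259) to tip (247,213), the guard leaning back and the flask at (388,230). The top view shows the pot at (374,253), cup (331,213), ring (275,224), flask base near (172,250) and meter (188,177). Next I'll measure with masks.

```bash
cat > h.py <<'E'
from rig import manip
import cv2, numpy as np
def cam(n):
    p=manip.camera_params(n); V=np.array(p["view"]); K=np.array([[p["fx"],0,p["cx"]],[0,p["fy"],p["cy"]],[0,0,1]]); return K,V
def ray(n,uv):
    K,V=cam(n); d=V[:3,:3].T@np.linalg.solve(K,[uv[0],uv[1],1]); return -V[:3,:3].T@V[:3,3], d/np.linalg.norm(d)
def on_plane(n,uv,nrm,p0):
    c,d=ray(n,uv); return c+d*(np.dot(np.asarray(p0)-c,nrm)/np.dot(d,nrm))
def onz(n,uv,z): return on_plane(n,uv,[0,0,1.],[0,0,z])
def tri(ut,us):
    Ps=[K@V[:3] for K,V in (cam("top"),cam("scene"))]
    X=cv2.triangulatePoints(*Ps,np.float64(ut).reshape(2,1),np.float64(us).reshape(2,1)).ravel(); return X[:3]/X[3]
def proj(n,X):
    K,V=cam(n); q=K@(V[:3,:3]@X+V[:3,3]); return q[:2]/q[2]
def hsv(im): return cv2.cvtColor(im,cv2.COLOR_RGB2HSV)
def mask(im,lo,hi,box=None):
    m=cv2.inRange(hsv(im),np.array(lo),np.array(hi))
    if box: z=np.zeros_like(m); a,b,c,d=box; z[b:d,a:c]=m[b:d,a:c]; m=z
    return m
def big(m,k=1):
    cs,_=cv2.findContours(m,cv2.RETR_EXTERNAL,cv2.CHAIN_APPROX_NONE); return sorted(cs,key=cv2.contourArea)[::-1][:k]
E
python3 - <<'E'
from h import *
np.set_printoptions(precision=4,suppress=True)
T=cv2.imread("pics/top0.png")[:,:,::-1].copy(); S=cv2.imread("pics/scene0.png")[:,:,::-1].copy()
for n,im,b in (("top",T,(245,190,310,260)),("scene",S,(265,215,325,262))):
    m=mask(im,(22,90,120),(36,255,255),b); c=max(big(m,9),key=len); print("ring",n,cv2.fitEllipse(cv2.convexHull(c)),len(c))
for n,im,b in (("top",T,(350,230,396,280)),("scene",S,(215,165,262,210))):
    m=mask(im,(0,0,120),(180,60,255),b); c=big(m)[0]; print("pot top",n,cv2.fitEllipse(c),cv2.contourArea(c))
for n,im,b in (("top",T,(318,200,345,227)),("scene",S,(232,200,262,232))):
    m=mask(im,(5,90,70),(22,255,255),b); c=big(m)[0]; print("cup",n,cv2.fitEllipse(c),cv2.contourArea(c),cv2.boundingRect(c))
# patch, plate
m=mask(T,(100,120,80),(125,255,255),(330,170,420,295)); print("patch",cv2.minAreaRect(big(m)[0]))
m=mask(T,(0,0,90),(180,70,255),(225,160,412,295)); m|=mask(T,(100,120,80),(125,255,255),(330,170,420,295)); print("plate",cv2.minAreaRect(np.vstack(big(cv2.morphologyEx(m,cv2.MORPH_CLOSE,np.ones((9,9))),1))))
for n,im,b in (("top",T,(245,140,305,158)),("scene",S,(235,200,300,270))):
    m=mask(im,(5,180,140),(14,255,255),b); c=big(m)[0]; r=cv2.minAreaRect(c); print("gauge",n,cv2.boxPoints(r).tolist(),cv2.contourArea(c))
for n,im,b in (("top",T,(190,155,225,275)),("scene",S,(290,150,380,250))):
    m=mask(im,(18,120,100),(36,255,255),b); cs=big(m,3); 
    for c in cs: print("bead",n,cv2.boxPoints(cv2.minAreaRect(c)).tolist(),cv2.contourArea(c))
crop=lambda im,a,b,c,d:cv2.resize(im[b:d,a:c],None,fx=4,fy=4,interpolation=cv2.INTER_CUBIC)
A=crop(S,225,150,385,290); B=crop(T,190,140,310,280)
cv2.imwrite("pics/crop1.png",cv2.resize(np.hstack([A,B]),(800,400))[:,:,::-1])
E
```

```text
ring top ((275.61572265625, 223.71206665039062), (51.653194427490234, 51.85682678222656), 164.03857421875) 145
ring scene ((289.14642333984375, 231.95675659179688), (22.520299911499023, 40.07512283325195), 82.5550537109375) 83
pot top top ((373.4255065917969, 253.04843139648438), (31.242521286010742, 31.817964553833008), 161.65823364257812) 779.0
pot top scene ((237.06866455078125, 180.52825927734375), (13.427072525024414, 24.519847869873047), 86.96562194824219) 257.0
cup top ((330.9035339355469, 212.9444122314453), (18.10508918762207, 18.762882232666016), 52.19221115112305) 265.0 (322, 204, 19, 19)
cup scene ((248.3232421875, 219.7933807373047), (18.779682159423828, 28.38997459411621), 146.174560546875) 347.0 (238, 207, 24, 25)
patch ((371.48651123046875, 232.65841674804688), (56.6674919128418, 87.38622283935547), 4.864514350891113)
plate ((317.9619140625, 226.388427734375), (176.33106994628906, 117.71015930175781), 5.599339485168457)
gauge top [[273.0, 148.0], [273.6845703125, 144.12081909179688], [292.6241455078125, 147.46310424804688], [291.9395751953125, 151.34228515625]] 6.0
gauge scene [[243.9680938720703, 213.72715759277344], [247.5965118408203, 210.6429901123047], [283.42236328125, 252.79103088378906], [279.7939453125, 255.8751983642578]] 131.0
bead top [[190.0, 160.0], [221.0, 160.0], [221.0, 264.0], [190.0, 264.0]] 330.5
bead scene [[320.0826416015625, 201.01942443847656], [366.63427734375, 157.4711456298828], [369.4666748046875, 160.49888610839844], [322.9150390625, 204.0471649169922]] 202.5
bead scene [[304.0, 249.0], [314.49456787109375, 232.67507934570312], [318.84112548828125, 235.46929931640625], [308.3465576171875, 251.79421997070312]] 39.5
bead scene [[289.7647399902344, 221.94117736816406], [290.3529968261719, 219.58824157714844], [307.5294494628906, 223.8823699951172], [306.9411926269531, 226.2353057861328]] 18.0
```

View pics/crop1.png

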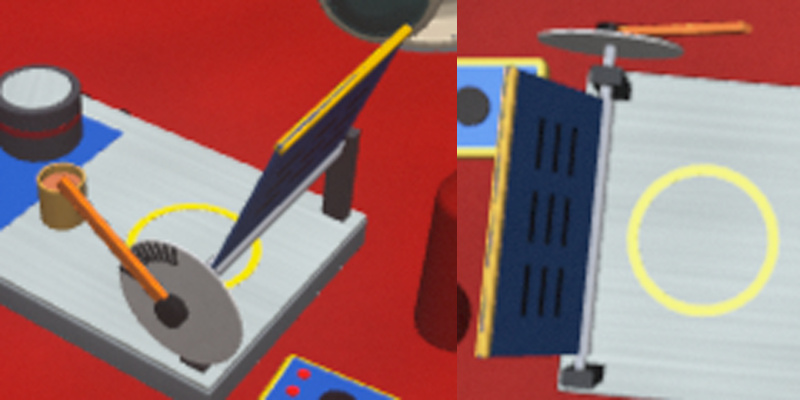

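Run:
```python
from h import *
np.set_printoptions(precision=4,suppress=True)
ringX=tri((275.6,223.7),(289.1,232.0)); ring=onz("top",(275.6,223.7),.035)
print("ring tri",ringX,"top@35",ring)
P=tri((373.4,253.0),(237.1,180.5)); print("pot top tri",P,"@93",onz("top",(373.4,253.0),.093),onz("scene",(237.1,180.5),.093))
C=onz("top",(330.9,212.9),.08); print("cup top@80",C, "tri", tri((330.9,212.9),(247.5,212)))
# yaw: patch edges + bead
import math
T=cv2.imread("pics/top0.png")[:,:,::-1].copy()
m=mask(T,(100,120,80),(125,255,255),(330,170,420,295))
pc=cv2.boxPoints(cv2.minAreaRect(big(m)[0])); W=[onz("top",p,.035) for p in pc]
for i in range(4):
    d=W[(i+1)%4]-W[i]; print("patch edge",np.linalg.norm(d),math.degrees(math.atan2(d[1],d[0])))
m=mask(T,(0,0,90),(180,70,255),(225,160,412,295))|m
c=big(cv2.morphologyEx(m,cv2.MORPH_CLOSE,np.ones((9,9))))[0]
for a in (cv2.boxPoints(cv2.minAreaRect(c)),): print("plate box",[onz("top",p,.035)[:2].tolist() for p in a])
# plate right, bottom and top edges by line fit
ys,xs=np.where(m>0)
right=np.array([[xs[ys==r].max(),r] for r in range(190,285)],np.float32)
bot=np.array([[cx,ys[xs==cx].max()] for cx in range(250,395)],np.float32); top=np.array([[cx,ys[xs==cx].min()] for cx in range(300,400)],np.float32)
for nm,a in (("right",right),("bot",bot),("top",top)):
    vx,vy,x0,y0=cv2.fitLine(a,cv2.DIST_HUBER,0,.01,.01).ravel(); p=onz("top",(x0,y0),.035); q=onz("top",(x0+50*vx,y0+50*vy),.035); d=q-p; print(nm,math.degrees(math.atan2(d[1],d[0])),p)
e1=tri((209.3,163.8),(321.3,202.5)); e2=tri((198.8,264.3),(367.8,159.8)); d=e1-e2
print("bead",e1,e2,np.linalg.norm(d),math.degrees(math.atan2(d[1],d[0])))
print("gauge tip tri",tri((292.6,149.8),(246,212.3)))
print("flask top", tri((156.5,251),(399.5,190)))
```

```text
ring tri [0.5685 0.0073 0.049 ] top@35 [0.5673 0.0105 0.035 ]
pot top tri [ 0.5044 -0.2019  0.0942] @93 [ 0.5043 -0.2019  0.093 ] [ 0.5032 -0.2035  0.093 ]
cup top@80 [ 0.5906 -0.1113  0.08  ] tri [ 0.5902 -0.1106  0.0795]
patch edge 0.19841632246015659 -4.718165528410298
patch edge 0.12877601350430343 -94.42860753197445
patch edge 0.1980629860218559 174.93501693468107
patch edge 0.12757945998131343 85.73442418655569
plate box [[0.44690786635808966, 0.1251488482907124], [0.7143919323911854, 0.10290208737197332], [0.6778760856591497, -0.2982675210904283], [0.41243187865890074, -0.27115018351785625]]
right -4.699862782646317 [ 0.5397 -0.2811  0.035 ]
bot -94.72259120453076 [ 0.4295 -0.0957  0.035 ]
top -94.6861246094319 [ 0.6831 -0.1454  0.035 ]
bead [0.6714 0.1305 0.2559] [0.484  0.1473 0.2579] 0.18816781356290513 -5.09688931068204
gauge tip tri [ 0.7089 -0.0243  0.1944]
flask top [0.5072 0.2339 0.2231]
```

Measured with heights checked: station yaw is -4.7°, the ring is at (0.567, 0.011), the pot at (0.504, -0.202) with its top at 94 mm, and the cup at (0.590, -0.111). I'll cradle the pot from behind with the fingers at about 50 mm opening.

carry_out:
  linear:
    - [0.058,0.0487,0]
    - [0.058,0.0487,0]
    - [0.058,0.0487,0]
    - [0.058,0.0487,0]
    - [0.058,0.0487,0]
    - [0.058,0.0487,0]
    - [0.058,0.0487,0]
    - [0.058,0.0487,0]
  angular:
    - [0,0,0.99]
    - [0,0,0.99]
    - [0,0,0.99]
    - [0,0,0.99]
    - [0,0,0.99]
    - [0,0,0.99]
    - [0,0,0.99]
    - [0,0,0.99]
  hand: [0.59,0.59,0.59,0.59,0.59,0.59,0.59,0.59]

```text
clock: 0.77
position: [0.3617, -0.3641, 0.4045]
ee_rot: [-0.0, 0.908, 0.418, -0.0]
contact_force: [0.1, -0.7, -0.0]
width: 0.0502
gripper_force: 0.0
```

carry_out:
  linear:
    - [0.058,0.0487,0]
    - [0.058,0.0487,0]
    - [0.058,0.0487,0]
    - [0.058,0.0487,0]
    - [0,0,0]
    - [0,0,0]
  angular:
    - [0,0,0.99]
    - [0,0,0.99]
    - [0,0,0.99]
    - [0,0,0.99]
    - [0,0,0]
    - [0,0,0]
  hand: [0.59,0.59,0.59,0.59,0.59,0.59]

```text
clock: 1.27
position: [0.4779, -0.2667, 0.4041]
ee_rot: [-0.0, 0.831, 0.556, -0.0]
contact_force: [0.0, -1.0, -0.8]
width: 0.0505
gripper_force: 0.0
```

carry_out:
  linear:
    - [0,-0.002,-0.06]
    - [0,0,-0.06]
    - [0,0,-0.06]
    - [0,0,-0.06]
    - [0,0,-0.06]
    - [0,0,-0.05]
    - [0,0,-0.03]
    - [0,0,0]
  angular:
    - [0,0,0]
    - [0,0,0]
    - [0,0,0]
    - [0,0,0]
    - [0,0,0]
    - [0,0,0]
    - [0,0,0]
    - [0,0,0]
  hand: [0.59,0.59,0.59,0.59,0.59,0.59,0.59,0.59]

```text
clock: 1.93
position: [0.4742, -0.2693, 0.2112]
ee_rot: [-0.004, 0.833, 0.554, -0.002]
contact_force: [-0.7, -0.5, 0.2]
width: 0.0503
gripper_force: 0.0
```

Run:
```python
from h import *
a=manip.get_image("top");b=manip.get_image("scene")
z=lambda im,q:cv2.resize(im[q[1]:q[3],q[0]:q[2]],(400,400))
cv2.imwrite("pics/c2.png",np.hstack([z(a,(240,150,440,350)),z(b,(150,80,350,280))])[:,:,::-1])
```

```text
(no output)
```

View pics/c2.png

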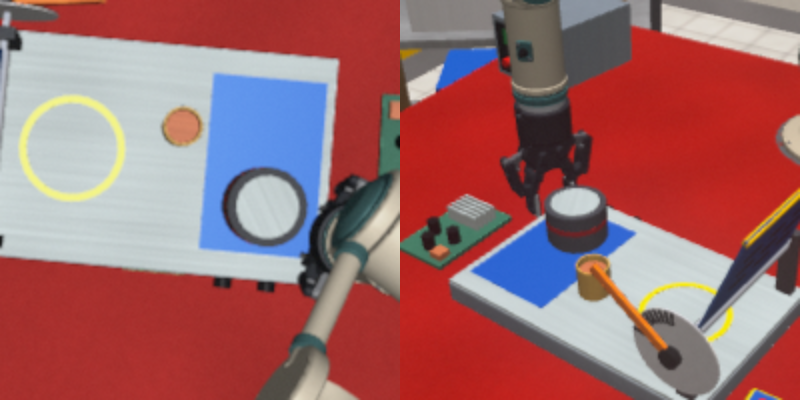

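carry_out:
  linear:
    - [0.004,0.0092,0.002]
    - [0.004,0.0092,0]
    - [0.004,0.0092,0]
    - [0.004,0.0092,0]
    - [0.004,0.0092,0]
    - [0.004,0.0092,0]
    - [0.004,0.0092,0]
    - [0,0,0]
  angular:
    - [0,0,0]
    - [0,0,0]
    - [0,0,0]
    - [0,0,0]
    - [0,0,0]
    - [0,0,0]
    - [0,0,0]
    - [0,0,0]
  hand: [0.59,0.59,0.59,0.59,0.59,0.59,0.59,0.59]

```text
clock: 2.7
position: [0.4913, -0.2365, 0.2162]
ee_rot: [0.001, 0.832, 0.555, 0.0]
contact_force: [-1.2, -2.0, 1.9]
width: 0.0502
gripper_force: 0.0
```

```bash
cat > look.py <<'E'
from h import *
np.set_printoptions(precision=4,suppress=True)
ring=np.array([.567,.0115]); ex=np.array([.9966,-.0819]); ey=np.array([.0819,.9966])
def st(p): d=np.asarray(p)[:2]-ring; return np.array([d@ex,d@ey])*1000
def white(im,uv,r):
    b=[int(uv[0]-r),int(uv[1]-r),int(uv[0]+r),int(uv[1]+r)]; return b
def pot(guess):
    out=[]
    for n,r in (("top",26),("scene",24)):
        im=manip.get_image(n); uv=proj(n,np.array([guess[0],guess[1],.093])); 
        # red band dark wall excluded; bright top surrounded by dark rim
        h=hsv(im); g=cv2.inRange(h,np.array((0,0,120)),np.array((180,60,255)))
        _,lab=cv2.connectedComponents(g); u,v=np.int32(uv); k=lab[v,u]
        c=big((lab==k).astype(np.uint8))[0]; e=cv2.fitEllipse(cv2.convexHull(c)); w=onz(n,e[0],.093)
        out.append((n,np.round(w[:2],4),np.round(st(w),1),np.round(e[1],1)))
    s=manip.get_state(); print(*out,sep="\n"); print("tcp",np.array(s["position"]),"st",st(s["position"]),"F",np.array(s["contact_force"]),"t",s["clock"])
E
python3 -c "
from look import *
pot((.508,-.194))"
```

```text
('top', array([ 0.5086, -0.193 ]), array([ -41.5, -208.6]), array([31.6, 32.2]))
('scene', array([ 0.5079, -0.1948]), array([ -42. , -210.4]), array([14.6, 25.2]))
tcp [ 0.4911 -0.2368  0.2159] st [ -55.2906 -253.6594] F [ 0.4137 -1.8633  0.681 ] t 2.8
```

carry_out:
  linear:
    - [0.0005,0.008,0]
    - [0.0007,0.016,0]
    - [0.0007,0.016,0]
    - [0.0007,0.016,0]
    - [0.0007,0.016,0]
    - [0.0007,0.016,0]
    - [0.0007,0.016,0]
    - [0.0005,0.008,0]
  angular:
    - [0,0,0]
    - [0,0,0]
    - [0,0,0]
    - [0,0,0]
    - [0,0,0]
    - [0,0,0]
    - [0,0,0]
    - [0,0,0]
  hand: [0.59,0.59,0.59,0.59,0.59,0.59,0.59,0.59]

```text
clock: 3.47
position: [0.4932, -0.1797, 0.2158]
ee_rot: [-0.0, 0.832, 0.555, 0.0]
contact_force: [-0.8, -4.5, 1.4]
width: 0.0504
gripper_force: 0.4
```

```bash
python3 -c "
from look import *
pot((.51,-.139))"
```

```text
('top', array([ 0.5108, -0.1353]), array([ -44. , -150.9]), array([30.8, 32. ]))
('scene', array([ 0.5076, -0.1429]), array([ -46.6, -158.7]), array([17.1, 27.4]))
tcp [ 0.4931 -0.1796  0.2156] st [ -57.9763 -196.4988] F [0.3284 0.0569 1.4028] t 3.5667
```

carry_out:
  linear:
    - [0.0005,0.008,0]
    - [0.0006,0.016,0]
    - [0.0006,0.016,0]
    - [0.0006,0.016,0]
    - [0.0006,0.016,0]
    - [0.0006,0.016,0]
    - [0.0006,0.016,0]
    - [0.0005,0.008,0]
  angular:
    - [0,0,0]
    - [0,0,0]
    - [0,0,0]
    - [0,0,0]
    - [0,0,0]
    - [0,0,0]
    - [0,0,0]
    - [0,0,0]
  hand: [0.59,0.59,0.59,0.59,0.59,0.59,0.59,0.59]

```text
clock: 4.23
position: [0.4954, -0.1237, 0.2156]
ee_rot: [-0.001, 0.832, 0.555, -0.0]
contact_force: [-0.7, -2.6, -0.4]
width: 0.0506
gripper_force: 0.1
```

```bash
python3 -c "
from look import *
pot((.513,-.08))"
```

```text
('top', array([0.5264, 0.0159]), array([-40.8,   1.1]), array([ 382.7, 1484. ]))
('scene', array([ 0.5107, -0.0853]), array([ -48.2, -101.1]), array([17.1, 28.3]))
tcp [ 0.4954 -0.1237  0.2156] st [ -60.3319 -140.5666] F [ 0.382   0.5321 -0.0102] t 4.3333
```

carry_out:
  linear:
    - [0.004,0.006,0]
    - [0.0072,0.0121,0]
    - [0.0072,0.0121,0]
    - [0.0072,0.0121,0]
    - [0.0072,0.0121,0]
    - [0.0072,0.0121,0]
    - [0.0072,0.0121,0]
    - [0.0072,0.0121,0]
  angular:
    - [0,0,0]
    - [0,0,0]
    - [0,0,0]
    - [0,0,0]
    - [0,0,0]
    - [0,0,0]
    - [0,0,0]
    - [0,0,0]
  hand: [0.59,0.59,0.59,0.59,0.59,0.59,0.59,0.59]

```text
clock: 5.0
position: [0.5232, -0.0789, 0.2156]
ee_rot: [-0.0, 0.832, 0.555, -0.0]
contact_force: [-1.6, -3.1, -0.2]
width: 0.0505
gripper_force: 0.0
```

carry_out:
  linear:
    - [0.0072,0.0121,0]
    - [0.0072,0.0121,0]
    - [0.0072,0.0121,0]
    - [0.0072,0.0121,0]
    - [0.003,0.006,0]
    - [0,0,0]
  angular:
    - [0,0,0]
    - [0,0,0]
    - [0,0,0]
    - [0,0,0]
    - [0,0,0]
    - [0,0,0]
  hand: [0.59,0.59,0.59,0.59,0.59,0.59]

```text
clock: 5.5
position: [0.5393, -0.0515, 0.2158]
ee_rot: [-0.0, 0.832, 0.555, 0.001]
contact_force: [-0.7, 0.2, 0.4]
width: 0.0504
gripper_force: 0.0
```

Run:
```python
from look import *
s=manip.get_state(); print(s["position"],st(s["position"]),s["contact_force"])
a=manip.get_image("top");b=manip.get_image("scene")
cv2.imwrite("pics/top3.png",a[:,:,::-1]);cv2.imwrite("pics/scene3.png",b[:,:,::-1])
z=lambda im,q:cv2.resize(im[q[1]:q[3],q[0]:q[2]],(400,400),interpolation=cv2.INTER_CUBIC)
cv2.imwrite("pics/c3.png",np.hstack([z(a,(200,150,360,310)),z(b,(200,130,360,290))])[:,:,::-1])
```

```text
[ 0.5393 -0.0515  0.2158] [-22.4159 -65.0392] [-0.6699  0.1811  0.3843]
```

View pics/c3.png

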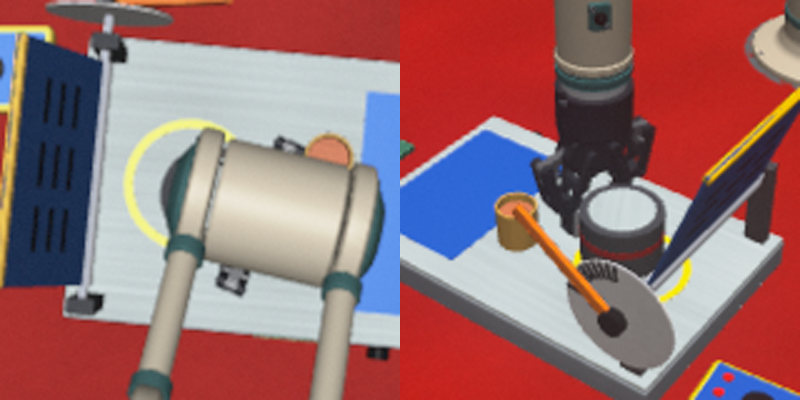

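The scene view shows the pot cradled at about (289,215), just short of the ring centre, and the cup untouched. The wrist hides the pot from the top camera, so I'll measure from the scene view.

```bash
cat >> look.py <<'E'
def potscene(guess,im=None):
    im=manip.get_image("scene") if im is None else im
    u,v=np.int32(proj("scene",np.array([guess[0],guess[1],.093])))
    g=mask(im,(0,0,120),(180,70,255),(u-18,v-14,u+19,v+15)); c=big(cv2.morphologyEx(g,cv2.MORPH_OPEN,np.ones((3,3))))[0]; e=cv2.fitEllipse(cv2.convexHull(c)); w=onz("scene",e[0],.093)
    print("pot scene",np.round(e[0],1),np.round(e[1],1),cv2.boundingRect(c),w,st(w))
E
python3 - <<'E'
from look import *
im=cv2.imread("pics/scene3.png")[:,:,::-1].copy()
potscene((.557,-.008),im)
potscene((.504,-.202),cv2.imread("pics/scene0.png")[:,:,::-1].copy())
E
```

```text
pot scene [288.3 213.6] [17.7 27.8] (275, 205, 28, 18) [ 0.5563 -0.0088  0.093 ] [ -8.9879 -21.1527]
pot scene [237.1 180.6] [14.3 24.7] (225, 174, 25, 14) [ 0.5035 -0.2033  0.093 ] [ -45.7031 -219.3016]
```

carry_out:
  linear:
    - [0.003,0.005,0]
    - [0.005,0.0093,0]
    - [0.005,0.0093,0]
    - [0.004,0.0075,0]
    - [0.003,0.006,0]
    - [0,0,0]
    - [0,0,0]
  angular:
    - [0,0,0]
    - [0,0,0]
    - [0,0,0]
    - [0,0,0]
    - [0,0,0]
    - [0,0,0]
    - [0,0,0]
  hand: [0.59,0.59,0.59,0.59,0.59,0.59,0.59]

```text
clock: 6.18
position: [0.5491, -0.0334, 0.2158]
ee_rot: [-0.0, 0.832, 0.555, 0.001]
contact_force: [-0.9, -0.8, 0.6]
width: 0.0506
gripper_force: 0.0
```

carry_out:
  linear:
    - [-0.008,-0.018,0]
    - [-0.012,-0.028,0]
    - [-0.016,-0.036,0]
    - [0,0,0.04]
    - [0,0,0.07]
    - [0,0,0.07]
    - [0,0,0.07]
    - [0,0,0.07]
  angular:
    - [0,0,0]
    - [0,0,0]
    - [0,0,0]
    - [0,0,0]
    - [0,0,0]
    - [0,0,0]
    - [0,0,0]
    - [0,0,0]
  hand: [0.59,0.59,0.59,0.59,0.59,0.59,0.59,0.59]

```text
clock: 6.85
position: [0.5302, -0.0752, 0.3773]
ee_rot: [-0.0, 0.832, 0.555, 0.0]
contact_force: [-0.1, -0.3, 0.1]
width: 0.0503
gripper_force: 0.0
```

carry_out:
  linear:
    - [0,0,0.07]
    - [0,0,0.07]
    - [0,0,0.06]
    - [0,0,0.02]
  angular:
    - [0,0,0]
    - [0,0,0]
    - [0,0,0]
    - [0,0,0]
  hand: [0.2,0,0,0]

```text
clock: 7.18
position: [0.5309, -0.0753, 0.491]
ee_rot: [0.003, 0.832, 0.555, 0.003]
contact_force: [0.7, 0.2, -0.1]
width: 0.0019
gripper_force: 0.0
```

carry_out:
  linear:
    - [0.016,0.064,0]
    - [0.016,0.064,0]
    - [0.016,0.064,0]
    - [0.016,0.064,0]
    - [0.016,0.064,0]
    - [0.016,0.064,0]
    - [0.016,0.064,0]
    - [0.016,0.064,0]
  angular:
    - [0,0,0]
    - [0,0,0]
    - [0,0,0]
    - [0,0,0]
    - [0,0,0]
    - [0,0,0]
    - [0,0,0]
    - [0,0,0]
  hand: [0,0,0,0,0,0,0,0]

```text
clock: 7.85
position: [0.5948, 0.1824, 0.4846]
ee_rot: [-0.0, 0.832, 0.555, -0.001]
contact_force: [1.2, -0.8, -0.3]
width: -0.0001
gripper_force: 0.0
```

Run:
```python
from look import *
s=manip.get_state(); print(s["position"],st(s["position"]),s["width"])
a=manip.get_image("top");b=manip.get_image("scene")
cv2.imwrite("pics/top4.png",a[:,:,::-1]);cv2.imwrite("pics/scene4.png",b[:,:,::-1])
potscene((.567,.0115),b)
u,v=np.int32(proj("top",np.array([.567,.0115,.093])))
g=mask(a,(0,0,120),(180,60,255),(u-17,v-17,u+18,v+18)); c=big(g)[0]; e=cv2.fitEllipse(cv2.convexHull(c)); print(e,st(onz("top",e[0],.093)))
z=lambda im,q:cv2.resize(im[q[1]:q[3],q[0]:q[2]],(400,400),interpolation=cv2.INTER_CUBIC)
cv2.imwrite("pics/c4.png",np.hstack([z(a,(140,120,340,320)),z(b,(220,90,420,290))])[:,:,::-1])
```

```text
[0.5948 0.1824 0.4846] [ 13.7405 172.5842] -5.715273336791604e-05
pot scene [292.1 212.7] [28.1 37.8] (275, 204, 37, 24) [ 0.5486 -0.0026  0.093 ] [-17.1982 -15.516 ]
((275.0792236328125, 223.32168579101562), (31.718059539794922, 31.8893985748291), 107.80091857910156) [-0.6481 -1.126 ]
```

View pics/c4.png

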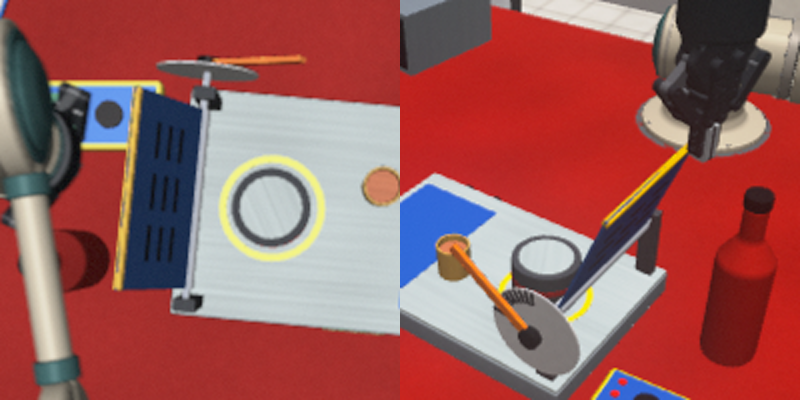

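carry_out:
  linear:
    - [0,0,-0.05]
    - [0,0,-0.06]
    - [0,0,-0.05]
    - [0,0,-0.014]
    - [0,0,0]
  angular:
    - [0,0,0]
    - [0,0,0]
    - [0,0,0]
    - [0,0,0]
    - [0,0,0]
  hand: [0,0,0,0,0]

```text
clock: 8.37
position: [0.594, 0.1802, 0.3957]
ee_rot: [-0.001, 0.832, 0.555, -0.003]
contact_force: [-0.6, -0.3, 0.7]
width: -0.0001
gripper_force: 0.0
```

carry_out:
  linear:
    - [-0.0018,-0.0215,0]
    - [-0.0018,-0.0215,0]
    - [-0.0018,-0.0215,0]
    - [-0.0018,-0.0215,0]
    - [-0.0018,-0.0215,0]
    - [-0.0018,-0.0215,0]
    - [-0.0018,-0.0215,0]
  angular:
    - [0,0,0]
    - [0,0,0]
    - [0,0,0]
    - [0,0,0]
    - [0,0,0]
    - [0,0,0]
    - [0,0,0]
  hand: [0,0,0,0,0,0,0]

```text
clock: 8.95
position: [0.5889, 0.1055, 0.4042]
ee_rot: [0.001, 0.832, 0.555, 0.005]
contact_force: [-1.7, 4.7, 15.3]
width: 0.0
gripper_force: 3.5
```

```bash
cat > gauge.py <<'E'
from look import *
EX=np.array([.9966,-.0819,0])
def ang(n,uvs,xs):
    p0=np.r_[ring,0]+EX*xs; P=[on_plane(n,uv,EX,p0) for uv in uvs]
    Q=[np.r_[st(p)[1],p[2]*1000] for p in P]; d=Q[0]-Q[1]; return np.round(Q,1).tolist(), np.arctan2(d[1],-d[0]), np.arctan2(Q[0][1]-120,80-Q[0][0])
E
python3 - <<'E'
from gauge import *
import glob
S=[cv2.imread(f"pics/scene{i}.png")[:,:,::-1].copy() for i in (0,3,4)]+[manip.get_image("scene")]
for im in S:
    m=mask(im,(5,180,140),(14,255,255),(235,200,300,270)); c=big(m)[0]
    b=cv2.boxPoints(cv2.minAreaRect(c)); b=b[np.argsort(b[:,1])]
    print(ang("scene",(b[:2].mean(0),b[2:].mean(0)),.148), b[:2].mean(0),b[2:].mean(0))
cv2.imwrite("pics/scene5.png",S[-1][:,:,::-1]); a=manip.get_image("top"); cv2.imwrite("pics/top5.png",a[:,:,::-1])
s=manip.get_state(); print(s["position"],st(s["position"]),s["contact_force"])
E
```

```text
([[-19.2, 199.2], [71.9, 130.2]], np.float64(0.6477917792374257), np.float64(0.6736627318196068)) [245.7823 212.1851] [281.6082 254.3331]
([[-19.2, 199.2], [71.9, 130.2]], np.float64(0.6477917792374257), np.float64(0.6736627318196068)) [245.7823 212.1851] [281.6082 254.3331]
([[-19.2, 199.2], [71.9, 130.1]], np.float64(0.6493026968088669), np.float64(0.6738991278338788)) [245.7886 212.1794] [281.5772 254.3588]
([[-19.3, 199.1], [72.3, 130.8]], np.float64(0.6407019358930179), np.float64(0.6725553453404416)) [245.7529 212.2118] [281.7529 254.2118]
[0.5887 0.1039 0.4041] [14.0436 93.8744] [-2.888  -0.0949 13.8284]
```

Run:
```python
import cv2,numpy as np
b=cv2.imread("pics/scene5.png");a=cv2.imread("pics/top5.png")
z=lambda im,q:cv2.resize(im[q[1]:q[3],q[0]:q[2]],(400,400),interpolation=cv2.INTER_CUBIC)
cv2.imwrite("pics/c5.png",np.hstack([z(a,(160,120,320,280)),z(b,(240,90,400,250))]))
```

```text
(no output)
```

View pics/c5.png

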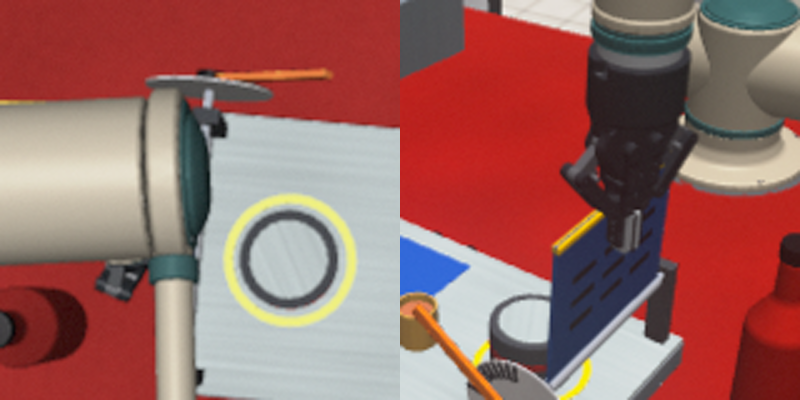

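The view shows the guard upright with the shut fingers behind it and the pot still centred in the ring. I'll carry on along the arc.

carry_out:
  linear:
    - [-0.001,-0.012,0.003]
    - [-0.0013,-0.0155,0.002]
    - [-0.0013,-0.0155,0.002]
    - [-0.0013,-0.0155,0.001]
    - [-0.0013,-0.0155,0]
    - [-0.0013,-0.0155,0]
  angular:
    - [0,0,0]
    - [0,0,0]
    - [0,0,0]
    - [0,0,0]
    - [0,0,0]
    - [0,0,0]
  hand: [0,0,0,0,0,0]

```text
clock: 9.55
position: [0.5843, 0.0605, 0.4023]
ee_rot: [-0.001, 0.832, 0.555, -0.0]
contact_force: [0.6, 3.9, -1.8]
width: 0.0001
gripper_force: 2.0
```

carry_out:
  linear:
    - [-0.0009,-0.0115,-0.004]
    - [-0.0009,-0.0115,-0.006]
    - [-0.0009,-0.0115,-0.007]
    - [-0.0009,-0.0115,-0.008]
    - [-0.0009,-0.0115,-0.009]
    - [-0.0009,-0.011,-0.009]
    - [0,0,0]
  angular:
    - [0,0,0]
    - [0,0,0]
    - [0,0,0]
    - [0,0,0]
    - [0,0,0]
    - [0,0,0]
    - [0,0,0]
  hand: [0,0,0,0,0,0,0]

```text
clock: 10.13
position: [0.582, 0.0253, 0.3804]
ee_rot: [0.001, 0.832, 0.554, -0.001]
contact_force: [0.3, -0.5, 0.4]
width: -0.0001
gripper_force: 0.1
```

Run:
```python
from gauge import *
s=manip.get_state(); print(s["position"],st(s["position"]),s["contact_force"])
b=manip.get_image("scene");a=manip.get_image("top")
cv2.imwrite("pics/scene6.png",b[:,:,::-1]);cv2.imwrite("pics/top6.png",a[:,:,::-1])
z=lambda im,q:cv2.resize(im[q[1]:q[3],q[0]:q[2]],(400,400),interpolation=cv2.INTER_CUBIC)
cv2.imwrite("pics/c6.png",np.hstack([z(a,(160,120,320,280)),z(b,(220,120,380,280))])[:,:,::-1])
```

```text
[0.582  0.0253 0.3804] [13.834  15.0064] [ 0.2767 -0.4854  0.3673]
```

View pics/c6.png

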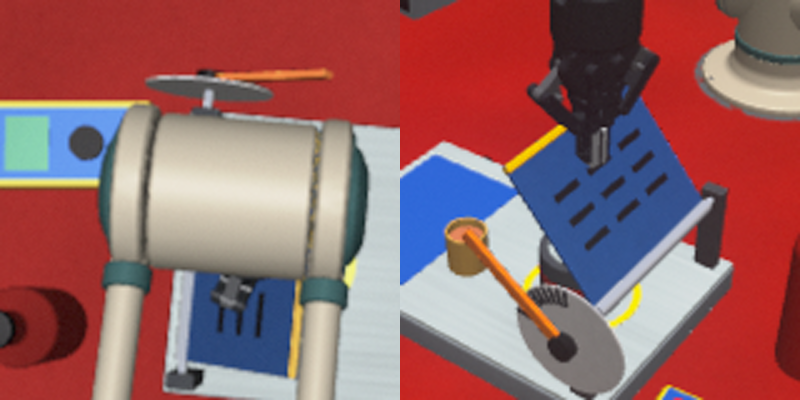

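The guard is at roughly 50° and its near side edge is clear in the scene view, from (262,187) to (300,243). I'll fit that edge line and compare it with the gauge.

```bash
cat >> gauge.py <<'E'
def hood(im,u0=262,v0=187,u1=300,v1=243):
    # dark-blue panel: leftmost pixel per row in a band round the rough edge line; sub-pixel by gradient of red-free value
    g=cv2.GaussianBlur(hsv(im)[:,:,1].astype(np.float32),(3,3),0); B=im.astype(np.float32)
    pts=[]
    for v in range(int(v0)+6,int(v1)-5):
        uc=u0+(u1-u0)*(v-v0)/(v1-v0); us=np.arange(int(uc)-6,int(uc)+7)
        row=B[v,us,:]; d=np.abs(np.diff(row,axis=0)).sum(1)*0+np.linalg.norm(np.diff(row,axis=0),axis=1); k=d.argmax()
        if d[k]>40:
            w=d[max(k-1,0):k+2]; pts.append(((us[max(k-1,0):k+2][:len(w)]*w).sum()/w.sum()+.5,v))
    vx,vy,x0,y0=cv2.fitLine(np.float32(pts),cv2.DIST_HUBER,0,.01,.01).ravel()
    L=[(x0+vx/vy*(v-y0),v) for v in (v0,v1)]; r=[p[0]-(x0+vx/vy*(p[1]-y0)) for p in pts]
    print("hood",len(pts),"med|res|",np.median(np.abs(r)),np.round(L,1).tolist(),ang("scene",L,.095))
def gaug(im):
    m=mask(im,(5,180,140),(14,255,255),(235,200,300,270)); m[:218,:]=0
    c=big(m)[0]; vx,vy,x0,y0=cv2.fitLine(np.argwhere(m)[:,::-1].astype(np.float32),cv2.DIST_HUBER,0,.01,.01).ravel()
    L=[(x0+vx/vy*(v-y0),v) for v in (212,254)]; print("gauge",ang("scene",L,.148),np.round(L,1).tolist())
E
python3 - <<'E'
from gauge import *
im=cv2.imread("pics/scene6.png")[:,:,::-1].copy(); hood(im); gaug(im)
E
```

```text
hood 43 med|res| 0.2509270721698158 [[260.4, 187.0], [297.3, 243.0]] ([[-21.1, 231.7], [75.3, 124.2]], np.float64(0.8399871825428471), np.float64(0.8351348561713756))
gauge ([[-23.5, 197.7], [70.4, 130.3]], np.float64(0.6231271603037084), np.float64(0.6443545624089749)) [[244.2, 212.0], [281.0, 254.0]]
```

carry_out:
  linear:
    - [-0.0006,-0.0067,-0.008]
    - [-0.0006,-0.0067,-0.008]
    - [-0.0006,-0.0067,-0.008]
    - [-0.0006,-0.0067,-0.008]
    - [0,0,0]
    - [0,0,0]
  angular:
    - [0,0,0]
    - [0,0,0]
    - [0,0,0]
    - [0,0,0]
    - [0,0,0]
    - [0,0,0]
  hand: [0,0,0,0,0,0]

```text
clock: 10.73
position: [0.5806, 0.0131, 0.3644]
ee_rot: [-0.0, 0.832, 0.555, -0.001]
contact_force: [0.5, 0.7, -0.0]
width: 0.0001
gripper_force: 0.0
```

carry_out:
  linear:
    - [0,0.002,0.02]
    - [0,0,0.06]
    - [0,0,0.07]
    - [0,0,0.07]
    - [-0.07,0,0.03]
    - [-0.07,0,0.02]
    - [-0.07,0,0]
    - [-0.03,0,0]
  angular:
    - [0,0,0]
    - [0,0,0]
    - [0,0,0]
    - [0,0,0]
    - [0,0,0]
    - [0,0,0]
    - [0,0,0]
    - [0,0,0]
  hand: [0,0,0,0,0,0,0,0]

```text
clock: 11.4
position: [0.4567, 0.0149, 0.5019]
ee_rot: [-0.0, 0.832, 0.555, -0.0]
contact_force: [0.2, 0.3, -0.9]
width: -0.0001
gripper_force: 0.0
```

Run:
```python
from gauge import *
s=manip.get_state(); print(s["position"],st(s["position"]),s["contact_force"])
b=manip.get_image("scene");a=manip.get_image("top")
cv2.imwrite("pics/scene7.png",b[:,:,::-1]);cv2.imwrite("pics/top7.png",a[:,:,::-1])
z=lambda im,q:cv2.resize(im[q[1]:q[3],q[0]:q[2]],(400,400),interpolation=cv2.INTER_CUBIC)
cv2.imwrite("pics/c7.png",np.hstack([z(a,(200,130,320,250)),z(b,(230,170,330,270))])[:,:,::-1])
```

```text
[0.4567 0.0149 0.5019] [-110.1787   -5.6574] [ 0.1797  0.3296 -0.9123]
```

View pics/c7.png

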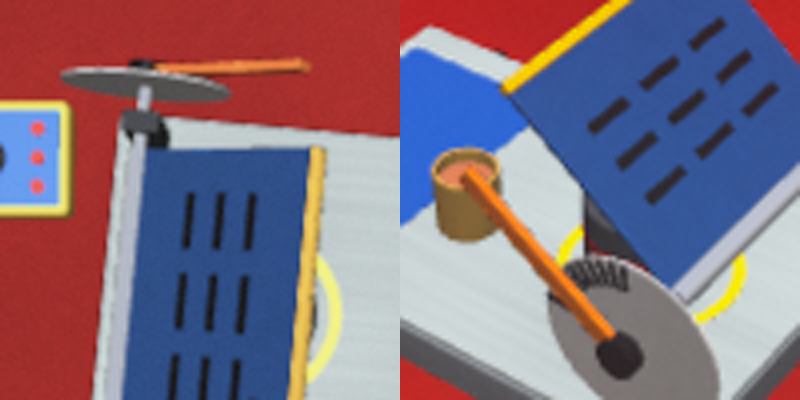

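Run:
```python
from gauge import *
im=cv2.imread("pics/scene7.png")[:,:,::-1].copy(); hood(im,255.7,192.5,297,242)
# gauge centre line: per-row mid of orange run, loose mask, clear of cup rows and of hub
m=mask(im,(3,150,90),(18,255,255),(240,205,290,256))
P=[]
for v in range(222,250):
    u=np.where(m[v])[0]; u=u[np.abs(u-(247+(v-214.5)*.9))<5]
    if len(u)>2: P.append((u.mean()+.5,v+.5))
P=np.float32(P); vx,vy,x0,y0=cv2.fitLine(P,cv2.DIST_HUBER,0,.01,.01).ravel()
L=[(x0+vx/vy*(v-y0),v) for v in (213,256)]; print("gauge",len(P),np.round(L,2).tolist(),ang("scene",L,.148),ang("scene",L,.145))
# two-view: tips
print("gauge tip st", (lambda X:(st(X),X[2]))(tri((200+305/3.333,130+66/3.333),(230+66/4,170+175/4))))
for nm,t,s in (("hood near corner",(200+318/3.333,130+148/3.333),(230+104/4,170+88/4)),):
    X=tri(t,s); y=st(X); print(nm,y,X[2],np.arctan2(X[2]-.120,(80-y[1])/1000))
```

```text
hood 38 med|res| 0.17518601360529829 [[254.7, 192.5], [296.5, 242.0]] ([[-37.5, 210.7], [73.3, 126.0]], np.float64(0.6525172048156467), np.float64(0.6571061607552432))
gauge 28 [[245.6, 213.0], [283.54, 256.0]] ([[-19.9, 196.7], [76.9, 128.2]], np.float64(0.6160318083746051), np.float64(0.6550518663781425)) ([[-22.6, 193.5], [74.7, 124.6]], np.float64(0.6160318083746055), np.float64(0.6217017981299064))
gauge tip st (array([144.7317, -22.0856]), np.float64(0.19172176297220306))
hood near corner [ 94.1357 -34.6638] 0.21268478362027243 0.6797924007012776
```

The gauge reads about 0.62 and the guard about 0.655, already within tolerance. I'll nudge it down another 0.035 rad for margin.

carry_out:
  linear:
    - [0.0618,-0.0025,0]
    - [0.0618,-0.0025,0]
    - [0.0618,-0.0025,0]
    - [0.0618,-0.0023,0]
    - [0,0,-0.06]
    - [0,0,-0.07]
    - [0,0,-0.07]
    - [0,0,-0.05]
  angular:
    - [0,0,0]
    - [0,0,0]
    - [0,0,0]
    - [0,0,0]
    - [0,0,0]
    - [0,0,0]
    - [0,0,0]
    - [0,0,0]
  hand: [0,0,0,0,0,0,0,0]

```text
clock: 12.17
position: [0.585, 0.0096, 0.3716]
ee_rot: [-0.001, 0.832, 0.555, -0.001]
contact_force: [-0.2, 0.3, -0.4]
width: -0.0001
gripper_force: 0.0
```

carry_out:
  linear:
    - [0,0,0]
    - [0,0,0]
    - [0,0,-0.007]
    - [0,0,-0.007]
    - [0,0,-0.007]
    - [0,0,-0.0075]
    - [0,0,0]
    - [0,0,0]
  angular:
    - [0,0,0]
    - [0,0,0]
    - [0,0,0]
    - [0,0,0]
    - [0,0,0]
    - [0,0,0]
    - [0,0,0]
    - [0,0,0]
  hand: [0,0,0,0,0,0,0,0]

```text
clock: 12.83
position: [0.5848, 0.0096, 0.3619]
ee_rot: [0.001, 0.832, 0.555, 0.001]
contact_force: [2.2, 1.0, 1.6]
width: -0.0002
gripper_force: 1.2
```

carry_out:
  linear:
    - [0,0,0.02]
    - [0,0,0.06]
    - [0,0,0.07]
    - [0,0,0.07]
    - [-0.07,0,0.04]
    - [-0.07,0,0.02]
    - [-0.07,0,0]
    - [-0.04,0,0]
  angular:
    - [0,0,0]
    - [0,0,0]
    - [0,0,0]
    - [0,0,0]
    - [0,0,0]
    - [0,0,0]
    - [0,0,0]
    - [0,0,0]
  hand: [0,0,0,0,0,0,0,0]

```text
clock: 13.5
position: [0.4558, 0.0098, 0.5026]
ee_rot: [0.0, 0.832, 0.555, -0.0]
contact_force: [0.7, 0.2, -0.3]
width: 0.0001
gripper_force: 0.0
```

Run:
```python
from gauge import *
b=manip.get_image("scene");a=manip.get_image("top")
hood(b,254.5,194,296.5,242)
m=mask(b,(3,150,90),(18,255,255),(240,205,290,256)); P=[]
for v in range(222,250):
    u=np.where(m[v])[0]; u=u[np.abs(u-(247+(v-214.5)*.9))<5]
    if len(u)>2: P.append((u.mean()+.5,v+.5))
vx,vy,x0,y0=cv2.fitLine(np.float32(P),cv2.DIST_HUBER,0,.01,.01).ravel()
print("gauge",ang("scene",[(x0+vx/vy*(v-y0),v) for v in (213,256)],.145))
z=lambda im,q:cv2.resize(im[q[1]:q[3],q[0]:q[2]],(400,400),interpolation=cv2.INTER_CUBIC)
cv2.imwrite("pics/c8.png",np.hstack([z(a,(160,130,360,330)),z(b,(200,150,360,310))])[:,:,::-1])
```

```text
hood 36 med|res| 0.5978843954297588 [[254.6, 194.0], [294.7, 242.0]] ([[-38.1, 206.4], [68.5, 123.4]], np.float64(0.6617573338732052), np.float64(0.6316985591029687))
gauge ([[-23.1, 193.3], [75.0, 124.8]], np.float64(0.6101248886314167), np.float64(0.6182581334486243))
```

View pics/c8.png

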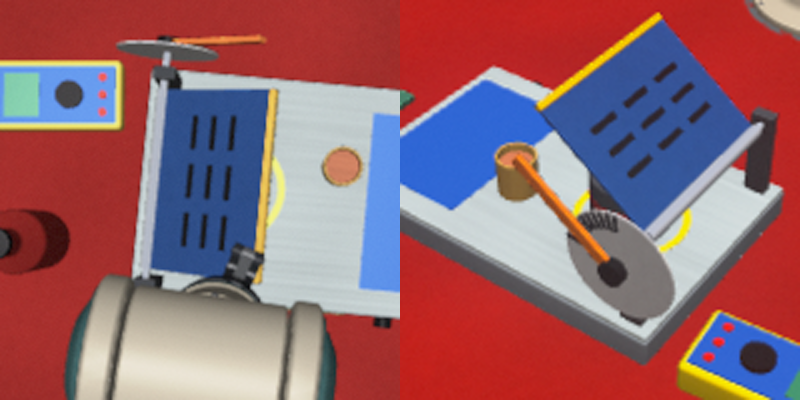

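The view shows the guard parallel to the gauge arm, the pot under it in the ring, and the cup, flask and meter in place. The gripper is clear of everything, so I'm handing in.

```bash
python3 -c "
from rig import manip
print(manip.sign_off())"
```

```text
the job is handed in; nothing more can be done
None
```

The job is handed in, with no verdict returned: the pot was about 1.5 mm off the ring's centre when last measured, before folding, and the guard is at about 0.62–0.63 rad (a noisier line fit read 0.66) against the gauge's 0.615, with the gauge, cup, flask and meter in place in the last picture and the board, outside that picture, never approached.

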